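# Lock the paper stop with its quick-release pin

## Robot

A 6-joint arm with a two-finger parallel gripper is mounted at the origin on a cart in front of the work surface, level with it; the furniture and walls round the work are solid. World frame = base frame: x ahead of the robot, y to its left, z up, the work surface at z = 0. Lengths are in m, angles in rad, forces in N, time in s.
With the tool pointing down it reaches from about 0.3 to 0.775 m from the base axis. Payload 14.6 kg.
Tool frame: the origin (TCP) lies at the very end of the fingers, on their centre line; the grasp point (between the pads) lies 19 mm behind it; z points along the fingers, y is the line along which they close (so a half turn about z gives the same grasp; the last joint's range is limited). The gripper opens to 94 mm and grips with 3 to 60 N. Pads are 16 mm wide; open, the fingers measure 119 mm over their backs; the gripper's body (75 mm by 177 mm) begins 78 mm behind the grasp point.
Start: joints at [1.265, 0.3, 1.521, -0, 1.321, -0.067], TCP at [0.13, 0.534, 0.205] pointing down, gripper open.
Joint ranges: [-3.03, 3.03], [-0.79, 2.21], [0.23, 2.52], [-1.04, 4.18], [0, 3.07], [-2.55, 2.55]. Speed limits (rad/s): [2.22, 2.22, 2.57, 3.14, 3.14, 3.14].

## Interface

Orientations are given as [roll, pitch, yaw] about the fixed x, y, z axes, in that order (R = Rz(yaw) Ry(pitch) Rx(roll)).
In Python, from station import ctrl gives the robot as it stands.
- The arm moves only by the shell command python3 -m pendant 'ROWS' [OPENING] [FORCE]. ROWS is JSON, a list of rows, each a list of 2 entries, a list of its own where there are three numbers: the shift along the world's x, y, z in cm, then the turn about the world's z in rad. A call has 1 to 20 rows; each row shifts and turns the commanded pose from where the row before left it; what a row does not reach is not made up. A row lasts 1/12 s, in which the tool goes at most 41.7 mm and 7.16 degrees, less where a joint would pass 70% of its speed; a pose out of reach is approached as far as the arm can. A call is refused whole if a number of a shift passes 4.17 or a number of a turn 0.125, either way. A call with a gripper value outside its range is refused whole. OPENING is the opening, from 0 (shut) to 1 (fully open), set as the call begins (- or left out, the last holds). The fingers move at their own pace and stop on an object; FORCE is the grip in N (left out, the last holds). Time passes only in rows, so rows that do not move let the fingers close. It gives the time, the measured TCP pose, the force, the opening and the grip force at its end, in the units of the state.
- ctrl.get_obs(): the state, without advancing time (a new reading comes with each control period).
- ctrl.camera(name): name is "scene" or "top" or "wrist"; returns a dict with "color" (480x640x3 uint8, red, green, blue), "intrinsics" (3x3 intrinsics, pixels), "camera_from_world" (4x4, takes a point from world to camera coordinates). Camera axes: x right, y down, z forward; pixel columns grow to the right and rows downward; lengths in m; the calibration is good to about 2 mm. A picture is of the moment at which its call begins. There is no depth.
- ctrl.hand_in(): hands the job in; it is judged then, once.
The state is a dict: "time_s": time; "qpos": joint angles; "joint_vel": joint speeds; "tau": joint torques, N m; "ee_pos": TCP position; "eef_rot": TCP orientation; "force": force on the tool from outside, world axes, zero at the start; "moment": the same for the moment, N m; "grip_width": finger opening in m; "grip_force": force on a finger pad.
Only numpy, scipy, OpenCV 4.12 (cv2) and the standard library are available. Lean on these libraries where they do the work, as an engineer would, in place of code of your own. Each camera call takes 0.05 s, during which the arm holds its last target. There are 200 camera calls.

## Task

Lock the sliding paper stop of the gauge with the quick-release pin parked in the wooden block: take the pin with both side buttons squeezed in, put its nose into the hole of the sliding plate and slide the plate to the left along the gauge by feel until the pin drops into the hidden hole of the bar underneath. Push it fully home, its flange down on the ring round the hole, and let go so that the buttons spring out and the balls lock. Feel your way gently, with less than about 25 N between pin and gauge, and leave the other things on the desk where they are.

Things in the scene. Friction and masses are not known exactly. Their poses are not given: they have to be found in the camera images.
- gauge: Paper-stop gauge, fixed to the desk: a low metal trough 110 (x) x 260 (y) x 58 mm high, origin at the centre of its underside, z up, y along the slide (to the robot's left at yaw 0). Two side rails (tops 58 mm up) guide a sliding plate; under the plate lies a steel index bar.
- stop (a joint): Travel in m of the sliding plate along the gauge's +y, 0 to 0.050; starts at 0 to 0.008; its hole is over the index hole somewhere between 0.018 and 0.042. Friction about 1.5 N; it stays where left. Plate 76 x 110 x 12 mm, top 52 mm above the desk, with an 8 mm high black stop strip across its left (+y) end, 45 mm from the hole.
- stop_hole (a point): Centre of the upper mouth of the 17 mm through hole in the sliding plate, level with the plate's top (52 mm above the desk); moves with the plate. y points along the slide, z up. Round the hole lies a dark spring ring (26 mm inside, 38 mm outside, 2.5 mm above the plate; 4 N/mm over 2.5 mm): the pin's flange comes to rest on it.
- pin: Quick-release pin, 0.12 kg, loose, parked upright in the wooden block. Origin on its axis at the underside of its round flange (40 mm across, 6 mm thick), z up along the axis, y from right button to left. Above the flange a black handle 24 (x) x 36 (y) mm reaches 44 mm up, with a steel cap to 47 mm; below it a 16 mm steel shank, 40 mm long with its nose.
- pin_grip (a point): Middle of the handle between the two buttons, on the pin's axis, 29 mm above the underside of the flange: grip here from above, closing along the pin's y. The button faces (18 mm wide, 26 mm high) stand 44 mm apart when out and 36 mm when pressed in.
- pin_tip (a point): Centre of the pin's lower end, 40 mm below the underside of the flange; z up along the pin. The nose tapers from 16 mm down to 8 mm across over the last 8 mm.
- button_left (a joint): Travel in m of the button on the handle's +y side, which moves the ball on that side: 0 out (ball out, locked), 0.004 pressed in (ball drawn in). Spring of 2 to 4 N.
- button_right (a joint): The same for the button and the ball on the -y side.
- pin_block: Wooden parking block 64 x 64 x 46 mm, fixed, origin at the centre of its underside; the pin hangs by its flange in a 26 mm through hole in its middle, which the balls pass freely.
- stapler: Black stapler 36 x 134 x 43 mm lying on the desk, a bystander; origin under its middle.
- eraser: Eraser 20 x 44 x 12 mm, a bystander; origin under its middle.
- hole_punch: Two-hole punch 67 x 104 x 56 mm, a bystander; origin under its middle.
- marker_black: Black marker pen 17 x 136 x 17 mm, a bystander; origin under its middle.
- bar_mid (a point): Point fixed on the gauge: top of the index bar (10 mm thick, 14 mm below the plate's top) at mid-length. The bar's one 17 mm index hole lies on the gauge's centre line within 12 mm of this point along the gauge's y, either way, unmeasured and hidden by the plate: feel for it. It is sprung: pressed, it sinks up to 5 mm (1.5 N/mm).
- pin_balls (a point): Point on the pin's axis between its two locking balls, 30 mm below the flange. The balls stand out 3.5 mm from the shank on its +y and -y sides (28 to 32 mm below the flange) and must be drawn in to pass either 17 mm hole. With the flange down on the spring ring they are 1.5 mm below the index bar and lock there once the buttons are let go.
Mind the look-alikes: they are no part of the job. Of the things like the pin, leave any that is pink; of the rest the larger one is meant.

How it is judged:
On the way, in this order (a step that is already met when the one before it is completed fails the run):
1. the pin's nose is in the hole of the sliding plate, balls drawn in (z of pin_tip in the frame of stop_hole below -0.01 m and horizontal distance between pin_tip and stop_hole below 0.005 m and value of joint each of button_left, button_right above 0.0025 m), for 0.1 s.
2. the pin is fully home through plate and index bar (z of pin_tip in the frame of stop_hole below -0.0355 m and horizontal distance between pin_tip and stop_hole below 0.004 m), for 0.2 s.
At the end, for the whole second after the job is handed in: The pin stands upright (within 0.08 rad) through the plate and the index bar, its flange down on the spring ring (within 2 mm) and its tip within 4 mm of the hole's axis, both buttons sprung out (under 1 mm of travel) so that the balls are locked, and it is released and at rest (all of step 2 and angle between pin's own z axis and vertical below 0.08 rad and value of joint each of button_left, button_right below 0.001 m and linear speed of pin below 0.01 m/s); the robot touches nothing.
It fails at once if the pin is pressed or dragged against the gauge with more than 30 N (contact force between pin and gauge above 30 N).
It fails at once if a bystander (stapler, eraser, hole punch, marker) is moved by more than 30 mm (distance of any of stapler, eraser, hole_punch, marker_black from where it was at the start of the episode above 0.03 m).
It also fails if it takes over 72 s, if anything falls off the work surface, if the arm or the gripper's body presses on something with over 40 N, if the wrist force passes 120 N, or if a joint passes its speed limit or range.

## Working session

There is one attempt and no reset: what is moved stays moved. The work goes in short steps, Python scripts to look and compute and a shell command to move; the robot and the scene stay as the last step left them, time stands still between calls to the robot, and variables do not carry over. Pictures are saved under pics/ and viewed, at most 10 in all, crops included, and the job is handed in when it is done.

```bash
mkdir -p pics; cat > h.py <<'E'
import numpy as np, cv2
from station import ctrl
def snap(n,f):
    c=ctrl.camera(n); cv2.imwrite(f'pics/{f}.png',c['color'][:,:,::-1]); np.savez(f'pics/{f}.npz',K=c['intrinsics'],T=c['camera_from_world']); return c
def ray(f,u,v,z):
    d=np.load(f'pics/{f}.npz'); K,T=d['K'],d['T']; R=T[:3,:3]; o=-R.T@T[:3,3]
    r=R.T@np.linalg.inv(K)@np.array([u,v,1.]); return o+r*(z-o[2])/r[2]
def proj(f,p):
    d=np.load(f'pics/{f}.npz'); q=d['T'][:3,:3]@np.array(p)+d['T'][:3,3]; q=d['K']@q; return q[:2]/q[2]
E
python3 - <<'E'
from h import *
for n in('scene','top'): snap(n,n+'0')
o=ctrl.get_obs();print(o['ee_pos'],o['eef_rot'],o['force'],o['grip_width'])
E
```

```text
[0.13000574 0.53415338 0.20492946] [-3.14051959e+00 -5.66519797e-05  2.90282637e+00] [-0.36657068 -0.31522202  0.5571251 ] 0.09391457730862579
```

View pics/top0.png

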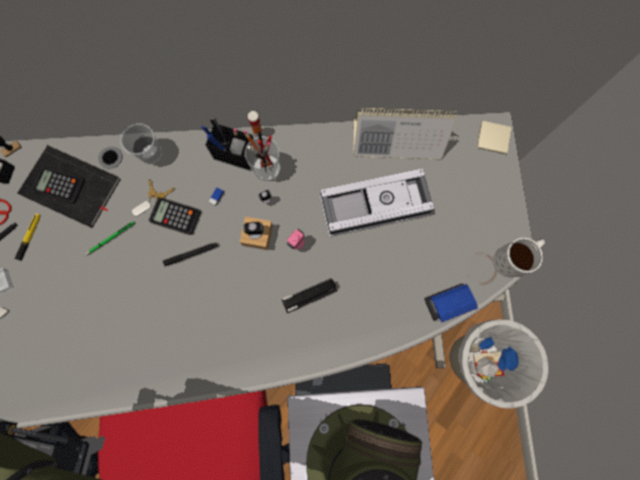

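View pics/scene0.png

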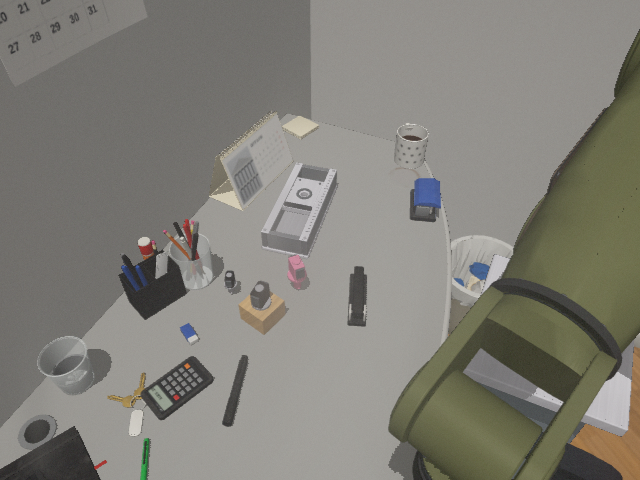

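Pin-like things in the top view: a dark pin in the wooden block at (254,229), a small dark one at (265,196) and a pink one at (296,240). I choose the larger dark one in the block. The gauge is at (377,202) with its ring at (387,198).

```bash
python3 - <<'E'
from h import *
for n,u,v,z in [('block pin cap',254,228,.09),('small',265,196,.04),('pink',296,239,.04),('ring',387,198,.0545),('gaugeBL',333,231,.058),('TL',321,191,.058),('TR',425,171,.058),('BR',434,210,.058),('stap',310,295,.04),('punch',452,302,.05),('holder',232,147,.1),('cal',405,135,.1)]:
    print(n,ray('top0',u,v,z).round(4))
for n,u,v,z in [('cap',261,286,.093),('ring',304,194,.0545)]: print(n,ray('scene0',u,v,z).round(4))
a=cv2.imread('pics/top0.png')[170:260,225:445]; b=cv2.imread('pics/scene0.png')[155:340,210:350]
a=cv2.resize(a,None,fx=3.4,fy=3.4,interpolation=2); b=cv2.resize(b,None,fx=1.6,fy=1.6,interpolation=2)
c=np.zeros((600,750,3),np.uint8); c[:a.shape[0],:a.shape[1]]=a[:,:750]; c[306:306+b.shape[0],:b.shape[1]]=b[:294]
cv2.imwrite('pics/crop1.png',c)
E
```

```text
block pin cap [0.5346 0.2108 0.09  ]
small [0.6274 0.1883 0.04  ]
pink [0.5143 0.1179 0.04  ]
ring [ 0.5987 -0.1079  0.0545]
gaugeBL [0.524  0.0286 0.058 ]
TL [0.6253 0.0506 0.058 ]
TR [ 0.6607 -0.2068  0.058 ]
BR [ 0.5604 -0.217   0.058 ]
stap [0.378  0.0922 0.04  ]
punch [ 0.3399 -0.2345  0.05  ]
holder [0.7335 0.2553 0.1   ]
cal [ 0.7386 -0.1578  0.1   ]
cap [0.5356 0.2101 0.093 ]
ring [ 0.598  -0.1037  0.0545]
```

View pics/crop1.png

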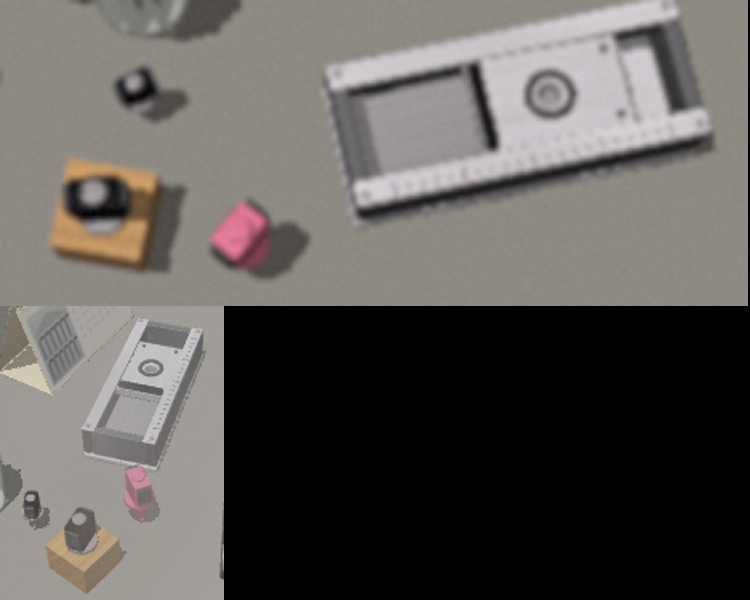

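The crop confirms it: the pin is the dark handle upright in the wooden block, and both views place it at about (0.535, 0.2105). The pink one and the small one are separate. Gauge yaw is about 0.143, with the strip end to the left.

```bash
python3 -m pendant '[[[2.5,-2,0.2],0],[[2.5,-2,0.2],0],[[2.5,-2,0.2],0],[[2.5,-2,0.2],0],[[2.5,-2,0.2],0],[[2.5,-2,0.2],0],[[2.5,-2,0.2],0],[[2.5,-2,0.2],0],[[2.5,-2,0.2],0],[[2.5,-2,0.2],0],[[2.5,-2,0.2],0],[[2.5,-2,0.2],0],[[2.5,-2,0.2],0],[[2.5,-2,0.2],0],[[2.5,-2,0.2],0],[[2.5,-2,0.2],0],[[0,0,0],0],[[0,0,0],0]]' 1 
python3 - <<'E'
from h import *
snap('wrist','w1'); o=ctrl.get_obs(); print(o['ee_pos'],o['eef_rot'],o['qpos'],proj('w1',[.535,.2105,.093]))
E
```

```text
time_s: 1.6
ee_pos: [0.5307, 0.2134, 0.2367]
eef_rot: [-3.141, -0.001, 2.901]
force: [-0.2, 0.5, 1.0]
grip_width: 0.0941
grip_force: 0.0
[0.52990295 0.21421814 0.23687868] [-3.14114615e+00 -1.02160123e-03  2.90193348e+00] [ 3.20016323e-01  3.27320907e-01  1.41196685e+00  1.66326709e-04
  1.40340768e+00 -1.01114886e+00] [313.43040367 228.34343331]
```

View pics/w1.png

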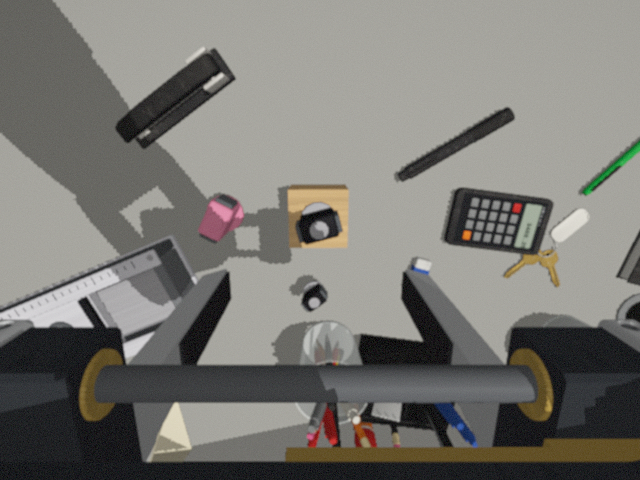

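The wrist view shows the pin's cap at about (319,229) in the block. The pink one is at (221,217) and the small one at (314,296). Next I measure the handle angle.

```bash
python3 - <<'E'
from h import *
im=cv2.imread('pics/w1.png'); g=cv2.cvtColor(im,6)
x0,y0=280,175; c=im[y0:260,x0:360]; cv2.imwrite('pics/crop2.png',cv2.resize(c,None,fx=7,fy=7,interpolation=2))
m=((g[y0:260,x0:360]<60)*255).astype(np.uint8)
n,l,s,ce=cv2.connectedComponentsWithStats(m)
for i in range(1,n):
    if s[i,4]>100:
        p=cv2.findNonZero((l==i).astype(np.uint8)); r=cv2.minAreaRect(p); b=cv2.boxPoints(r)+[x0,y0]
        print(s[i],r[0][0]+x0,r[0][1]+y0,r[1],r[2]); print([ray('w1',*q,.09)[:2].round(4) for q in b])
print('cap',ray('w1',319,229,.093))
for q in [(288,186),(348,186),(348,247),(288,247)]: print(ray('w1',*q,.046).round(4))
print('base/holder',ray('w1',330,335,.11),ray('top0',263,160,.1),ray('top0',253,117,.15))
E
```

```text
[ 16  34  42  34 723] 317.4977340698242 225.74054718017578 (28.121442794799805, 41.92934036254883) 76.50426483154297
[array([0.5205, 0.195 ]), array([0.5206, 0.2345]), array([0.548 , 0.2347]), array([0.5482, 0.1942])]
cap [0.53688079 0.21546715 0.093     ]
[0.4956 0.1925 0.046 ]
[0.5106 0.2536 0.046 ]
[0.5761 0.2392 0.046 ]
[0.5603 0.1751 0.046 ]
base/holder [0.63909905 0.20153111 0.11      ] [0.69597717 0.18311911 0.1       ] [0.78056878 0.19659537 0.15      ]
```

View pics/crop2.png

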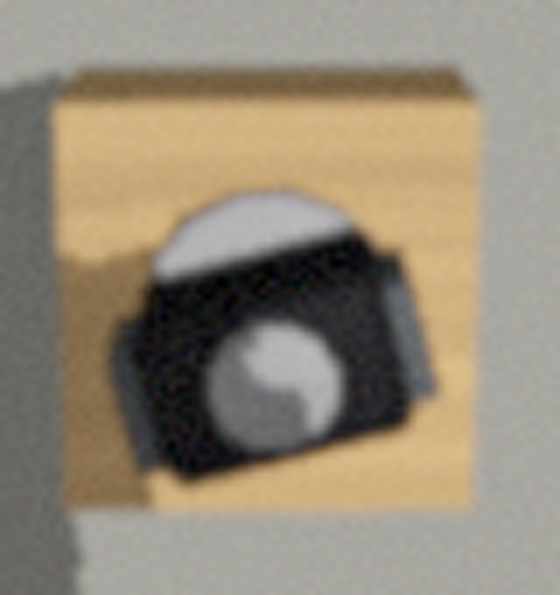

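```bash
python3 -m pendant '[[[0.2,0,-1],0.046],[[0.2,0,-1],0.046],[[0.2,0,-1.2],0.046],[[0.1,0,-1.2],0.046],[[0,0,-1.2],0.046],[[0,0,-1.2],0],[[0,0,-1.2],0],[[0,0,0],0],[[0,0,0],0]]'
python3 - <<'E'
from h import *
snap('wrist','w2'); o=ctrl.get_obs(); print(o['ee_pos'],o['eef_rot'],o['qpos']);u,v=proj('w2',[.537,.2145,.093]);print(u,v)
im=cv2.imread('pics/w2.png'); u,v=int(u),int(v);cv2.imwrite('pics/crop3.png',cv2.resize(im[max(0,v-75):v+75,u-100:u+100],None,fx=3.5,fy=3.5,interpolation=2));print(u-100,max(0,v-75))
E
```

```text
time_s: 2.4
ee_pos: [0.5367, 0.2147, 0.1571]
eef_rot: [-3.141, -0.001, 3.132]
force: [0.6, -0.1, 0.0]
grip_width: 0.094
grip_force: 0.0
[0.53705971 0.21465907 0.15784055] [3.14146784e+00 2.45376414e-04 3.13227881e+00] [ 3.16899604e-01  4.03716794e-01  1.49493346e+00  4.18277139e-05
  1.24266997e+00 -1.24459637e+00]
315.2251550916974 248.99411031323805
215 173
```

View pics/crop3.png

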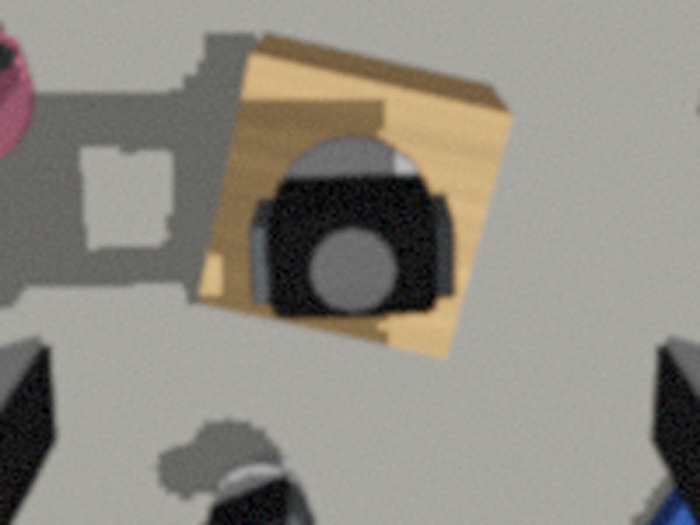

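The handle is aligned and the cap is at (316,250), within 1 px of the prediction. I descend and grip.

```bash
python3 -m pendant '[[[0,0,-2],0],[[0,0,-2],0],[[0,0,-2],0],[[0,0,-2],0],[[0,0,-1.2],0],[[0,0,-0.9],0],[[0,0,0],0],[[0,0,0],0]]'; python3 -m pendant '[[[0,0,0],0],[[0,0,0],0],[[0,0,0],0],[[0,0,0],0],[[0,0,0],0],[[0,0,0],0],[[0,0,0],0],[[0,0,0],0],[[0,0,0],0],[[0,0,0],0],[[0,0,0],0],[[0,0,0],0]]' 0 35
```

```text
time_s: 3.12
ee_pos: [0.5374, 0.2145, 0.0571]
eef_rot: [3.141, 0.001, 3.133]
force: [-0.2, 0.8, 0.2]
grip_width: 0.0937
grip_force: 0.0
time_s: 4.12
ee_pos: [0.5371, 0.2144, 0.0565]
eef_rot: [3.142, 0.0, 3.133]
force: [0.2, 0.2, 0.4]
grip_width: 0.0357
grip_force: 34.7
```

```bash
python3 -m pendant '[[[0,0,1],0],[[0,0,2],0],[[0,0,2.5],0],[[0,0,2.5],0],[[0,0,2.5],0],[[0.5,-2.3,0.3],0.015],[[0.5,-2.3,0.3],0.015],[[0.5,-2.3,0.3],0.015],[[0.5,-2.3,0.3],0.015],[[0.5,-2.3,0.3],0.015],[[0.5,-2.3,0.3],0.015],[[0.5,-2.3,0.3],0.015],[[0.5,-2.3,0.3],0.015],[[0.5,-2.3,0.3],0.015],[[0.5,-2.3,0.3],0.015],[[0.5,-2.3,0.3],0],[[0,0,0],0],[[0,0,0],0],[[0,0,0],0]]'
python3 - <<'E'
from h import *
snap('wrist','w3');snap('scene','s3');snap('top','t3'); o=ctrl.get_obs(); print(o['ee_pos'],o['eef_rot'],o['force'],o['grip_width']); print(proj('w3',[.598,-.107,.0545]))
E
```

```text
time_s: 5.7
ee_pos: [0.5919, -0.0381, 0.1946]
eef_rot: [3.141, -0.0, -3.0]
force: [-0.2, 0.5, 0.0]
grip_width: 0.0361
grip_force: 34.7
[ 0.5919248  -0.0376752   0.19450428] [ 3.14147446e+00 -1.36186127e-04 -2.99927704e+00] [ 0.02413457 -0.27707507 -1.68235906] 0.03613312448846742
[241.14615222 220.14317405]
```

View pics/w3.png

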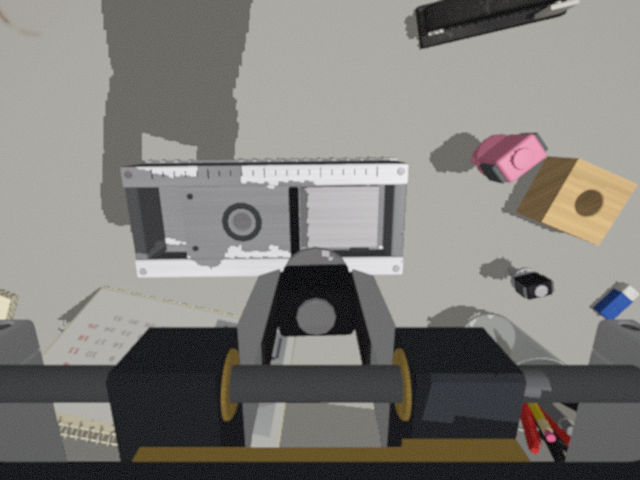

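The wrist view shows the ring at about (242,222) in the plate, the black strip at (294,220), and the pin in hand with its cap at (316,316).

```bash
python3 - <<'E'
from h import *
im=cv2.imread('pics/w3.png'); g=cv2.cvtColor(im,6).astype(int)
sub=g[192:252,210:275]; m=((sub<88)*255).astype(np.uint8)
cs,_=cv2.findContours(m,cv2.RETR_EXTERNAL,1)
for c in cs:
    if len(c)>30:
        e=cv2.fitEllipse(c); print(e); p=(e[0][0]+210,e[0][1]+192); print(p,ray('w3',*p,.0545))
print('cap',ray('w3',316,316,.2315),'TCP',proj('w3',[.5919,-.0377,.2315]))
for q in[(128,174),(403,172),(398,267),(143,270)]: print(ray('w3',*q,.058).round(4))
# scene ring
s=cv2.cvtColor(cv2.imread('pics/scene0.png'),6)[180:210,285:325]
for th in(70,85,100):
  cs,_=cv2.findContours(((s<th)*255).astype(np.uint8),cv2.RETR_EXTERNAL,1)
  for c in cs:
    if len(c)>15:
        e=cv2.fitEllipse(c); p=(e[0][0]+285,e[0][1]+180); print(th,e[1],p,ray('scene0',*p,.0545))
t=cv2.cvtColor(cv2.imread('pics/top0.png'),6)[185:211,374:400]
for th in(85,110):
  cs,_=cv2.findContours(((t<th)*255).astype(np.uint8),cv2.RETR_EXTERNAL,1)
  for c in cs:
    if len(c)>12:
        e=cv2.fitEllipse(c); p=(e[0][0]+374,e[0][1]+185); print('top',th,e[1],p,ray('top0',*p,.0545))
E
```

```text
((31.463476181030273, 29.625709533691406), (35.937469482421875, 38.27592086791992), 123.33499908447266)
(241.46347618103027, 221.6257095336914) [ 0.59936981 -0.10658763  0.0545    ]
cap [ 0.59158928 -0.03805423  0.2315    ] TCP [316.6853451  316.72048533]
[ 0.5693 -0.2093  0.058 ]
[0.5333 0.032  0.058 ]
[0.6218 0.0457 0.058 ]
[ 0.659  -0.1951  0.058 ]
100 (3.502985715866089, 22.988147735595703) (300.4961738586426, 206.30423545837402) [ 0.58649088 -0.06156263  0.0545    ]
top 110 (12.371081352233887, 13.380703926086426) (386.35450649261475, 197.24744319915771) [ 0.60069784 -0.10651434  0.0545    ]
```

```bash
python3 -m pendant '[[[0.2,-1.7,0],0.002],[[0.2,-1.8,0],0.002],[[0.2,-1.7,-1],0.002],[[0.18,-1.69,-1.5],0.002],[[0,0,-1.5],0],[[0,0,-1.5],0],[[0,0,-1.5],0],[[0,0,-0.9],0],[[0,0,0],0],[[0,0,0],0]]'
python3 - <<'E'
from h import *
snap('wrist','w4');snap('scene','s4'); o=ctrl.get_obs(); print(o['ee_pos'],o['eef_rot'],o['force'],o['grip_width'])
p=o['ee_pos']-[0,0,.0105]
print(proj('w4',p),proj('w4',[.5997,-.1066,.0545]),proj('s4',p-[0,0,.04]),proj('s4',[.5997,-.1066,.052]))
s=cv2.resize(cv2.imread('pics/s4.png')[130:240,240:370],None,fx=5,fy=5,interpolation=2);cv2.imwrite('pics/crop4.png',s)
E
```

```text
time_s: 6.68
ee_pos: [0.6, -0.1071, 0.1157]
eef_rot: [3.142, -0.0, -2.992]
force: [-0.5, 0.5, -0.8]
grip_width: 0.0356
grip_force: 34.7
[ 0.60038071 -0.10735754  0.11653702] [-3.14099740e+00  1.38908119e-03 -2.99200015e+00] [-0.2786348  -0.03261013 -0.32598815] 0.036110597284554985
[315.09746374 277.64295933] [316.30198403 249.4685791 ] [303.69875051 189.05474981] [303.92332493 193.86628853]
```

View pics/crop4.png

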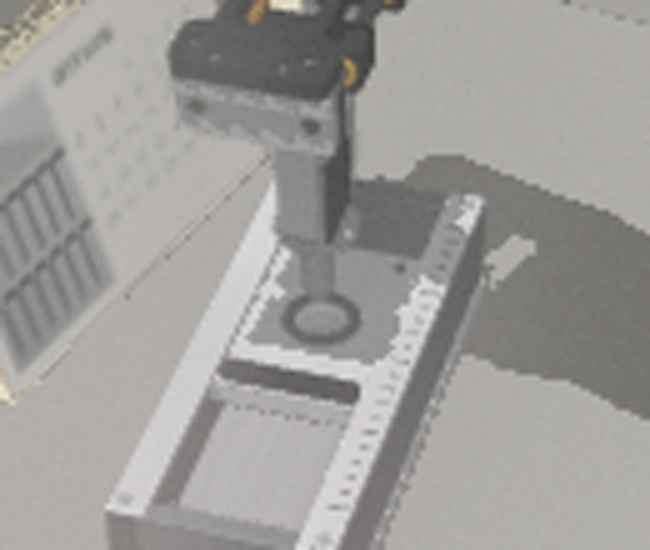

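The tip at (303,190) and the ring at (304,194) match their projections. I lower gently.

```bash
python3 -m pendant '[[[0,0.03,-0.5],0],[[0,0,-0.5],0],[[0,0,-0.3],0],[[0,0,-0.2],0],[[0,0,0],0]]';python3 -m pendant '[[[0,0,-0.15],0],[[0,0,-0.15],0],[[0,0,-0.1],0],[[0,0,0],0]]'
```

```text
time_s: 7.2
ee_pos: [0.5997, -0.1072, 0.0998]
eef_rot: [3.141, -0.001, -2.992]
force: [-0.4, -0.4, -1.0]
grip_width: 0.0358
grip_force: 34.7
time_s: 7.53
ee_pos: [0.5998, -0.1072, 0.0962]
eef_rot: [3.142, -0.0, -2.992]
force: [0.1, 0.0, -1.5]
grip_width: 0.0357
grip_force: 34.7
```

```bash
python3 -m pendant '[[[0,0,-0.1],0],[[0,0,-0.1],0],[[0,0,-0.1],0],[[0,0,0],0]]';python3 -m pendant '[[[0,0,-0.1],0],[[0,0,-0.1],0],[[0,0,-0.1],0],[[0,0,0],0],[[0,0,0],0]]'
```

```text
time_s: 7.87
ee_pos: [0.5998, -0.1072, 0.0932]
eef_rot: [3.142, -0.0, -2.992]
force: [-0.7, -0.3, -0.6]
grip_width: 0.036
grip_force: 34.7
time_s: 8.28
ee_pos: [0.5998, -0.1072, 0.0903]
eef_rot: [3.142, -0.0, -2.992]
force: [-0.5, -0.4, -2.0]
grip_width: 0.0362
grip_force: 34.7
```

```bash
python3 -m pendant '[[[0,0,-0.1],0],[[0,0,-0.1],0],[[0,0,-0.05],0],[[0,0,0],0]]';python3 -m pendant '[[[0,0,-0.1],0],[[0,0,0],0],[[0,0,0],0]]'
```

```text
time_s: 8.62
ee_pos: [0.5999, -0.1073, 0.088]
eef_rot: [-3.141, 0.0, -2.992]
force: [-2.1, -0.1, -0.6]
grip_width: 0.0358
grip_force: 34.7
time_s: 8.87
ee_pos: [0.5999, -0.1073, 0.087]
eef_rot: [-3.142, 0.0, -2.992]
force: [-2.8, 0.1, 2.0]
grip_width: 0.0359
grip_force: 34.7
```

```bash
python3 -m pendant '[[[-0.03,0,0],0],[[-0.015,0.1,0],0],[[-0.015,0.1,0],0],[[-0.03,0.2,0],0],[[-0.03,0.2,0],0],[[0,0,0],0]]'
```

```text
time_s: 9.37
ee_pos: [0.5987, -0.1009, 0.0871]
eef_rot: [-3.141, 0.0, -2.992]
force: [-0.5, -2.7, 2.0]
grip_width: 0.0359
grip_force: 34.7
```

```bash
for i in 1; do python3 -m pendant '[[[-0.02,0.15,0],0],[[-0.025,0.15,0],0]]' |grep -E "pos|force:"; python3 -m pendant '[[[-0.02,0.15,0],0],[[-0.025,0.15,0],0]]' |grep -E "pos|force:"; python3 -m pendant '[[[-0.02,0.15,0],0],[[-0.025,0.15,0],0]]' |grep -E "pos|force:"; done
```

```text
ee_pos: [0.5983, -0.0982, 0.0871]
force: [-0.8, -3.5, 2.8]
grip_force: 34.7
ee_pos: [0.5979, -0.0951, 0.087]
force: [-0.9, -5.4, 2.9]
grip_force: 34.7
ee_pos: [0.5973, -0.0921, 0.087]
force: [-1.1, -3.9, 2.6]
grip_force: 34.7
```

```bash
python3 -m pendant '[[[-0.025,0.15,0],0],[[-0.025,0.15,0],0]]' |grep -E "pos|force:"; python3 -m pendant '[[[-0.025,0.15,0],0],[[-0.025,0.15,0],0]]' |grep -E "pos|force:"; python3 -m pendant '[[[-0.025,0.15,0],0],[[-0.025,0.15,0],0]]' |grep -E "pos|force:"
```

```text
ee_pos: [0.5969, -0.0891, 0.087]
force: [-0.5, -4.9, 3.2]
grip_force: 34.7
ee_pos: [0.5964, -0.0861, 0.087]
force: [-0.5, -3.4, 2.1]
grip_force: 34.7
ee_pos: [0.5958, -0.0831, 0.0869]
force: [0.1, -3.9, 2.4]
grip_force: 34.7
```

```bash
python3 -m pendant '[[[-0.02,0.15,0],0],[[-0.025,0.15,0],0]]' |grep -E "pos|force:"; python3 -m pendant '[[[-0.02,0.15,0],0],[[-0.025,0.15,0],0]]' |grep -E "pos|force:"
```

```text
ee_pos: [0.5954, -0.08, 0.0869]
force: [-0.6, -3.7, 2.2]
grip_force: 34.7
ee_pos: [0.5948, -0.0769, 0.0868]
force: [-0.2, -1.8, 0.1]
grip_force: 34.7
```

```bash
python3 -m pendant '[[[0,0,0],0]]' |grep -E "pos|force:"; python3 -m pendant '[[[-0.01,0.1,0],0]]' |grep -E "pos|force:"; python3 -m pendant '[[[-0.015,0.1,0],0],[[0,0,0],0]]' |grep -E "pos|force:"
```

```text
ee_pos: [0.5947, -0.0766, 0.0866]
force: [1.6, -0.7, -0.1]
grip_force: 34.7
ee_pos: [0.5946, -0.0759, 0.0865]
force: [-0.4, -1.2, -0.3]
grip_force: 34.7
ee_pos: [0.5945, -0.0749, 0.0866]
force: [-1.0, -0.1, -1.6]
grip_force: 34.7
```

```bash
python3 -m pendant '[[[0,0,-0.1],0],[[0,0,-0.1],0],[[0,0,0],0]]' |grep -E "pos|force:"; python3 -m pendant '[[[0,0,-0.1],0],[[0,0,0],0]]' |grep -E "pos|force:"; python3 -m pendant '[[[0,0,-0.1],0],[[0,0,0],0]]' |grep -E "pos|force:"
```

```text
ee_pos: [0.5946, -0.0751, 0.0846]
force: [-0.7, -0.1, -1.6]
grip_force: 34.7
ee_pos: [0.5946, -0.0751, 0.0837]
force: [0.6, 0.1, -0.3]
grip_force: 34.7
ee_pos: [0.5947, -0.0751, 0.0828]
force: [-0.4, 0.9, 0.1]
grip_force: 34.7
```

```bash
python3 -m pendant '[[[0,0,-0.05],0],[[0,0,0],0]]' |grep -E "pos|force:"; python3 -m pendant '[[[0,0,-0.05],0],[[0,0,0],0]]' |grep -E "pos|force:"
```

```text
ee_pos: [0.5947, -0.0752, 0.0825]
force: [-0.4, 0.3, 0.0]
grip_force: 34.7
ee_pos: [0.5947, -0.0752, 0.082]
force: [-0.8, 1.3, 0.4]
grip_force: 34.7
```

```bash
python3 -m pendant '[[[-0.005,0.05,0],0],[[0,0,0],0],[[0,0,0],0]]' |grep -E "pos|force:"; python3 -m pendant '[[[0,0,-0.1],0],[[0,0,0],0],[[0,0,0],0]]' |grep -E "pos|force:"
```

```text
ee_pos: [0.5947, -0.0748, 0.082]
force: [-1.9, -0.1, 0.9]
grip_force: 34.7
ee_pos: [0.5946, -0.0748, 0.0809]
force: [-2.3, -1.2, 1.1]
grip_force: 34.7
```

```bash
python3 -m pendant '[[[-0.04,0,0],0],[[0,0,0],0],[[0,0,0],0]]' |grep -E "pos|force:"; python3 -m pendant '[[[0,0,-0.1],0],[[0,0,0],0],[[0,0,0],0]]' |grep -E "pos|force:"
```

```text
ee_pos: [0.5943, -0.0747, 0.081]
force: [0.3, 0.4, 0.4]
grip_force: 34.7
ee_pos: [0.5943, -0.0747, 0.08]
force: [-0.2, 1.4, 2.1]
grip_force: 34.7
```

```bash
python3 -m pendant '[[[-0.01,0.05,0],0],[[0,0,0],0],[[0,0,0],0]]' |grep -E "pos|force:"; python3 -m pendant '[[[-0.01,0.05,0],0],[[0,0,0],0],[[0,0,0],0]]' |grep -E "pos|force:"
```

```text
ee_pos: [0.5942, -0.0742, 0.08]
force: [-0.4, 0.2, 1.8]
grip_force: 34.7
ee_pos: [0.5941, -0.0738, 0.08]
force: [0.5, -1.4, 0.4]
grip_force: 34.7
```

```bash
python3 -m pendant '[[[-0.005,0.05,0],0],[[0,0,0],0],[[0,0,0],0]]' |grep -E "pos|force:"; python3 -m pendant '[[[0,0,-0.1],0],[[0,0,0],0],[[0,0,0],0]]' |grep -E "pos|force:"
```

```text
ee_pos: [0.5939, -0.0732, 0.0798]
force: [0.3, -1.1, -1.2]
grip_force: 34.7
ee_pos: [0.5939, -0.0732, 0.0787]
force: [-0.1, -1.0, -1.3]
grip_force: 34.7
```

```bash
python3 -m pendant '[[[0,0,-0.1],0],[[0,0,-0.1],0],[[0,0,0],0]]' |grep -E "pos|force:"; python3 -m pendant '[[[0,0,-0.1],0],[[0,0,-0.1],0],[[0,0,0],0]]' |grep -E "pos|force:"; python3 -m pendant '[[[0,0,-0.1],0],[[0,0,-0.1],0],[[0,0,0],0]]' |grep -E "pos|force:"
```

```text
ee_pos: [0.5939, -0.0732, 0.0767]
force: [0.2, -2.3, -1.6]
grip_force: 34.7
ee_pos: [0.5939, -0.0732, 0.0747]
force: [0.3, -1.0, -1.6]
grip_force: 34.7
ee_pos: [0.5939, -0.0732, 0.0727]
force: [0.5, -1.0, -2.0]
grip_force: 34.7
```

```bash
python3 -m pendant '[[[0,0,-0.1],0],[[0,0,-0.1],0],[[0,0,-0.1],0],[[0,0,-0.1],0],[[0,0,0],0]]' |grep -E "pos|force:"; python3 -m pendant '[[[0,0,-0.1],0],[[0,0,-0.1],0],[[0,0,0],0]]' |grep -E "pos|force:"; python3 -m pendant '[[[0,0,-0.1],0],[[0,0,-0.05],0],[[0,0,0],0],[[0,0,0],0]]' |grep -E "pos|force:"
```

```text
ee_pos: [0.594, -0.0732, 0.0687]
force: [-0.2, -1.8, -2.4]
grip_force: 34.7
ee_pos: [0.594, -0.0732, 0.0667]
force: [0.3, -1.3, -1.0]
grip_force: 34.7
ee_pos: [0.594, -0.0732, 0.0653]
force: [-0.2, -1.0, -0.8]
grip_force: 34.7
```

```bash
python3 -m pendant '[[[0,0,-0.05],0],[[0,0,0],0],[[0,0,0],0]]' |grep -E "pos|force:"; python3 -m pendant '[[[0,0,-0.05],0],[[0,0,0],0],[[0,0,0],0]]' |grep -E "pos|force:"
```

```text
ee_pos: [0.594, -0.0732, 0.065]
force: [0.7, -1.3, 0.3]
grip_force: 34.7
ee_pos: [0.594, -0.0732, 0.0646]
force: [-1.8, -1.2, 2.8]
grip_force: 34.7
```

```bash
python3 -m pendant '[[[0,0,-0.03],0],[[0,0,0],0],[[0,0,0],0],[[0,0,0],0]]' |grep -E "pos|force:"; python3 -m pendant '[[[0,0,0],0],[[0,0,0],0],[[0,0,0],0],[[0,0,0],0],[[0,0,0],0],[[0,0,0],0],[[0,0,0],0],[[0,0,0],0]]' 0.75;  python3 -m pendant '[[[0,0,0.5],0],[[0,0,1],0],[[0,0,2],0],[[0,0,2],0],[[0,0,2],0],[[0,0,2],0],[[0,0,2],0],[[0,0,0],0],[[0,0,0],0]]'
python3 - <<'E'
from h import *
snap('wrist','w5');snap('scene','s5'); u,v=proj('w5',[.594,-.0732,.09]);u=int(u);v=max(100,int(v))
w=cv2.imread('pics/w5.png')[v-100:v+100,u-130:u+130]; s=cv2.resize(cv2.imread('pics/s5.png')[130:250,240:370],(433,400),interpolation=2)
print(u,v);cv2.imwrite('pics/crop5.png',np.hstack([cv2.resize(w,(365,281)),s[:281]*0+s[60:341]]))
E
```

```text
ee_pos: [0.5941, -0.0732, 0.0643]
force: [-1.8, -0.9, 4.9]
grip_force: 34.7
time_s: 17.2
ee_pos: [0.594, -0.0732, 0.0641]
eef_rot: [3.142, -0.0, -2.992]
force: [0.4, -0.8, -0.1]
grip_width: 0.0705
grip_force: 0.0
time_s: 17.95
ee_pos: [0.5944, -0.0733, 0.1807]
eef_rot: [-3.141, 0.002, -2.992]
force: [-0.1, 1.0, -0.3]
grip_width: 0.0704
grip_force: 0.0
315 237
```

View pics/crop5.png

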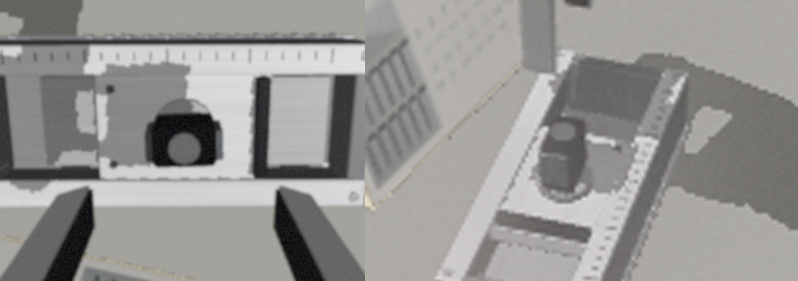

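The pin stands upright with its flange on the ring, both buttons are out on either side of the handle, and the gripper is clear. I hand in.

```bash
python3 -c "
from station import ctrl
print(ctrl.hand_in())"
```

```text
the job is handed in; nothing more can be done
None
```

The pin is through the plate and the index bar, flange down on the ring and buttons sprung out, and I handed the job in at about 18 s; the hand-in returned no verdict.

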